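# Hold the sprung extractor gate half open for an airflow reading

## Robot

A 6-joint arm with a two-finger parallel gripper is mounted at the origin on the work surface. World frame = base frame: x ahead of the robot, y to its left, z up, the work surface at z = 0. Lengths are in m, angles in rad, forces in N, time in s.
With the tool pointing down it reaches from about 0.35 to 0.8 m from the base axis. Payload 7.3 kg.
Tool frame: the origin (TCP) lies between the finger pads; the fingertips stand 25 mm ahead of it and the grasp point (between the pads) lies 6 mm ahead of it (r.tip_extent is the distance from the TCP to the fingertips, in m); z points along the fingers, y is the line along which they close (so a half turn about z gives the same grasp; the last joint's range is limited). The gripper opens to 85 mm and grips with 20 to 120 N. Pads are 22 mm wide; open, the fingers measure 114 mm over their backs; the gripper's body (76 mm by 85 mm) begins 54 mm behind the grasp point. The pads swing forward as they close: fully open they stand 13 mm farther back than shut.
Start: joints at [-1.427, 0.342, 1.524, -0, 1.275, -0.146], TCP at [0.15, -0.503, 0.256] pointing down, gripper open.
Joint ranges: [-2.53, 2.53], [-0.77, 2.02], [0.04, 2.7], [-1, 4.14], [0.28, 2.66], [-3.11, 3.11]. Speed limits (rad/s): [2.57, 2.57, 3.14, 3.14, 3.14, 3.14].

## Interface

Orientations are given as a unit quaternion [x, y, z, w].
In Python, from workcell import r, command_gripper, optics gives the robot as it stands. The module is installed in compiled form; this text tells all that it offers. Calls block until the motion is done:
- r.reach(position, orientation): joint-space move of the TCP to a pose.
- r.move_straight(position, orientation=None, speed=0.15, max_force=None): straight line of the TCP; orientation=None keeps the orientation; speed is the mean speed in m/s. With max_force (N) it stops when the force on the tool has changed by that much, and returns True; else False.
- r.movej(angles): joint-space move.
- command_gripper(opening, force=None): finger opening in m; force is the grip in N (None keeps the last); returns when the fingers have stopped.
- r.hold(seconds).
- r.solve_ik(position, orientation): joint angles nearest the present ones, or None.
- r.read_state(): the state.
- optics.get_image(name): name is "scene" or "side" or "wrist"; returns (picture, depth): 400x640x3 uint8, red, green, blue; 400x640 float32, m along the optical axis (not along the pixel's ray), 0 where there is no reading.
- optics.camera_model(name): a dict with "K" (3x3 intrinsics, pixels), "R" (3x3) and "t" (3): a world point X has camera coordinates R X + t; the wrist camera has in their place "tool_from_camera" (4x4, takes a point from camera to tool coordinates, whose origin is the TCP and whose axes are the flange's). Camera axes: x right, y down, z forward; pixel columns grow to the right and rows downward; lengths in m; the calibration is good to about 2 mm. A picture is of the moment at which its call begins: read the wrist's pose just before it. camera_model takes no time and is no camera call.
A pose or a line that the arm cannot do raises r.PlanningError and nothing moves.
- r.finish_job(): hands the job in, once; it reports no verdict.
The state is a dict: "time_s": time; "joint_positions": joint angles; "dq": joint speeds; "tau": joint torques, N m; "eef_pos": TCP position; "eef_rot": TCP orientation; "contact_force": force on the tool from outside, world axes, zero at the start; "torque": the same for the moment, N m; "grip_width": finger opening in m.
Only numpy, scipy, OpenCV 4.12 (cv2) and the standard library are available. Lean on these libraries where they do the work, as an engineer would, in place of code of your own. Each camera call takes 0.05 s, during which the arm holds its last target. There are 200 camera calls.

## Task

We need the fume extractor's airflow with its larger inlet half open: first lift the console's display by its grab bar to about 60 degrees from flat, so that it can be read, and let go of it. Then slide the spring-closed gate of the larger inlet open to half its travel by its finger tab and finish while still holding it steady there with the gripper, because it snaps shut when let go. Leave the smaller inlet's gate shut and do not disturb the other things on the bench and on the extractor.

Things in the scene. Friction and masses are not known exactly. Their poses are not given: they have to be found in the camera images.
- extractor: white fume extractor, a fixed box 250 (x) x 300 (y) x 140 mm high on the bench; origin under its centre, x from its louvred front (robot's side) to its back. Two slide gates stand on its flat top, 75 mm left and right of its middle line; either gate may be on either side. Extractor and console may also change sides of the bench.
- wide_gate: slide gate on the extractor's top with the larger round inlet (60 mm bore), 116 mm wide over its two spring cartridges; fixed. Origin under the inlet's centre at the level of the extractor's top, 140 mm above the bench; the collar's rim is 33 mm above it. Its blade slides out along its -x, towards the extractor's front.
- wide_gate_tab: upright black finger tab of the wide gate's blade, 12 mm thick (x, along the slide) x 44 wide (y) x 40 high; origin at its middle, 46 mm above the extractor's top; a 112 mm wide yoke below it ends 25 mm above that top. Shut, it is 86 mm from the inlet's centre, with 36 mm clear behind it (towards the inlet). It moves along its -x as the gate opens.
- wide_gate_slide (a joint): opening of the wide gate in m: 0 shut, 0.032 half travel (the blade's straight edge crosses the middle of the round inlet), 0.064 fully out. Springs pull it shut: 3.3 N when shut, rising evenly to 7.4 N at half and 11.6 N at full travel, plus 0.6 N friction; let go, it snaps shut.
- narrow_gate: the other slide gate on the extractor's top, with the smaller round inlet (36 mm bore, 88 mm wide); fixed; origin and axes as for the wide gate
- narrow_gate_tab: upright black finger tab of the narrow gate, 12 x 30 x 40 mm, 74 mm from its inlet's centre when shut; origin at its middle
- narrow_gate_slide (a joint): opening of the narrow gate in m: 0 shut (as it starts), 0.040 fully out; sprung like the other
- console: the extractor's operator console, a fixed grey box 98 (x) x 150 (y) x 46 mm high on the bench; origin under its centre, x away from the robot's side. A flat black display panel is hinged at its near top edge: the hinge axis runs along the console's y, 55 mm before the origin (-x) and 53 mm above the bench.
- display_angle (a joint): angle of the display panel in rad: 0 flat on the console, face up; 1.047 is 60 degrees, facing the robot's side; 1.9 past upright. The far edge rises as it grows. Starts at 0.08 to 0.40. The hinge is stiff (0.34 N m) and the panel stays where it is left; lifting at the grab bar takes 4 to 5 N. The panel, 150 x 100 x 14 mm, ends 106 mm from the hinge axis.
- display: the display panel itself, black, 150 (y) x 100 (x) x 14 mm, with its grab bar; origin on the hinge axis at the middle of the panel's width, y along the hinge, x outward in the panel's plane
- grab_bar (a point): round steel grab bar, 12 mm diameter, 120 mm long, along the far (free) edge of the display panel; this point is at its middle on its axis, 145 mm from the hinge axis. Two side brackets carry it (104 mm clear between them), 33 mm clear of the panel's edge.
- spool: full spool of yellow filament with black flanges, lying flat, 200 mm diameter, 60 mm high; origin under its centre
- rocket: grey printed model rocket standing on four fins (52 mm fin radius), 216 mm tall; origin under its centre
- glue: small white jar of bed adhesive, 32 mm diameter, 95 mm tall, standing beside the console; origin under its centre
- driver: screwdriver about 170 mm long, lying beside the console; its x axis points to the tip
- caliper: digital caliper, 230 mm long, lying on the far part of the bench, opposite the robot; x runs along its beam
- clip: small yellow printed clip, 34 x 30 x 28 mm, lying on the front part of the extractor's top, between the two gates; origin under its centre
- scraper: print scraper about 200 mm long, lying on the bench on the robot's left; its x axis points to the blade

How it is judged:
By the outcome, as a careful person would: the job done as asked, in the order asked, and still so for the second after the job is handed in, while the arm keeps its last pose, push and grip.
It also fails if it takes over 54 s, if anything falls off the work surface, if the arm or the gripper's body presses on something with over 40 N, if the wrist force passes 120 N, or if a joint passes its speed limit or range.

## Working session

There is one attempt and no reset: what is moved stays moved. The work goes in short steps, each a Python script; the robot and the scene stay as the last script left them, time stands still between calls to the robot, and variables do not carry over. Pictures are saved under pics/ and viewed, on a budget of 10 in all, crops included, one or two more only if the job needs it, and the job is handed in when it is done.

```bash
mkdir -p pics; cat > h.py <<'E'
import numpy as np, cv2
from workcell import r, command_gripper, optics
from scipy.spatial.transform import Rotation as Rot
def cloud(name):
    s=r.read_state(); im,d=optics.get_image(name); c=optics.camera_model(name); K=np.array(c["K"])
    v,u=np.mgrid[:400,:640]; P=np.stack([(u-K[0,2])/K[0,0]*d,(v-K[1,2])/K[1,1]*d,d],-1)
    if name=="wrist":
        T=np.array(c["tool_from_camera"]); P=P@T[:3,:3].T+T[:3,3]
        P=P@Rot.from_quat(s["eef_rot"]).as_matrix().T+np.array(s["eef_pos"])
    else:
        P=(P-np.array(c["t"]))@np.array(c["R"])
    P[d<=0]=np.nan
    return im,P
def save(n,im): cv2.imwrite(f"pics/{n}.png",im[...,::-1])
E
python3 - <<'E'
from h import *
a,P=cloud("scene"); b,Q=cloud("side"); np.savez("s0.npz",a=a,P=P,b=b,Q=Q)
save("scene0",a); save("side0",b); s=r.read_state(); print(s["time_s"],s["eef_rot"],r.tip_extent)
for n in("scene","side","wrist"): print(n,{k:np.round(v,3).tolist() for k,v in optics.camera_model(n).items()})
E
```

```text
0.1 [ 9.89518309e-01  1.44405864e-01 -1.05020775e-06 -6.80476397e-04] 0.025
scene {'K': [[446.392, 0.0, 325.432], [0.0, 446.392, 196.663], [0.0, 0.0, 1.0]], 'R': [[0.761, 0.648, -0.012], [0.465, -0.559, -0.687], [-0.452, 0.517, -0.727]], 't': [-0.4, -0.152, 1.795]}
side {'K': [[409.098, 0.0, 320.286], [0.0, 409.098, 203.689], [0.0, 0.0, 1.0]], 'R': [[0.88, -0.475, -0.004], [-0.36, -0.663, -0.656], [0.309, 0.579, -0.754]], 't': [-0.439, 0.275, 1.425]}
wrist {'K': [[297.186, 0.0, 321.516], [0.0, 297.186, 196.938], [0.0, 0.0, 1.0]], 'tool_from_camera': [[0.001, -0.947, -0.321, 0.082], [1.0, 0.001, -0.001, 0.0], [0.001, -0.321, 0.947, -0.117], [0.0, 0.0, 0.0, 1.0]]}
```

View pics/scene0.png

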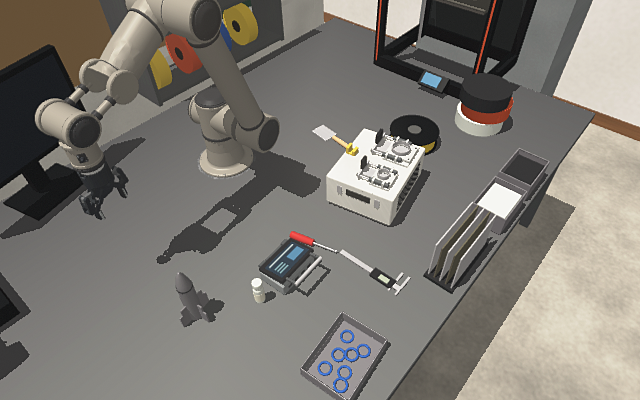

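View pics/side0.png

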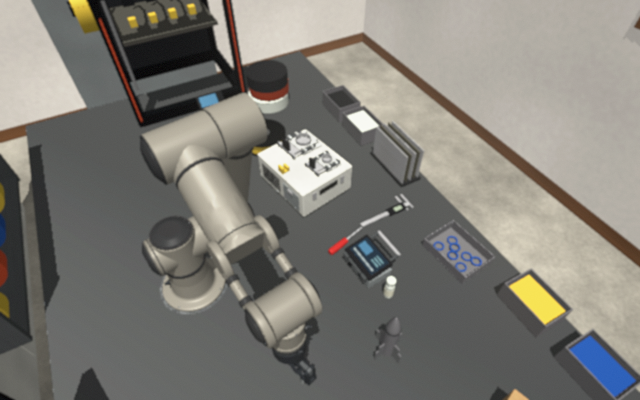

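The scene view shows the extractor around (375,175) with the larger collar at about (403,148). The console is at (288,260) with its bar at (318,275), the glue at (258,290) and the driver at (315,240). Next I'll get positions from depth.

```bash
python3 - <<'E'
import numpy as np,cv2
z=np.load("s0.npz")
for im,P,nm in((z["a"],z["P"],"scene"),(z["b"],z["Q"],"side")):
    white=(im.min(-1)>150)
    m=white&(abs(P[...,2]-.14)<.006)&(P[...,0]>.2)&(P[...,0]<.9)
    n,l,st,c=cv2.connectedComponentsWithStats(m.astype(np.uint8))
    pts=P[m][:,:2].astype(np.float32); print(nm,m.sum(),cv2.minAreaRect(pts),np.median(P[m][:,2]))
    # things above top
    m=(P[...,2]>.155)&(P[...,2]<.26)&(P[...,0]>.3)&(P[...,0]<.95)&(P[...,1]>-.1)&(P[...,1]<.5)
    dark=m&(im.max(-1)<70)
    n,l,st,c=cv2.connectedComponentsWithStats(dark.astype(np.uint8))
    for i in range(1,n):
        if st[i,4]>15:
            q=P[l==i]; print(" dark",st[i,4],c[i].round(),np.median(q,0).round(3),q.min(0).round(3),q.max(0).round(3))
    # grey console area
v=z["P"];
for (u,w) in((403,148),(381,175),(364,168),(379,138),(318,275),(300,250),(288,262),(272,270),(258,290),(327,262),(308,287),(195,300),(300,238),(335,250)):
    print((u,w),np.nanmedian(v[w-1:w+2,u-1:u+2].reshape(-1,3),0).round(3),z["a"][w,u])
E
```

```text
scene 2276 ((0.5572668313980103, 0.24299749732017517), (0.2497095763683319, 0.30607736110687256), 11.182116508483887) 0.14042557855491
 dark 68 [379. 136.] [0.517 0.303 0.196] [0.506 0.286 0.169] [0.523 0.33  0.214]
 dark 56 [363. 162.] [0.558 0.159 0.195] [0.549 0.149 0.165] [0.563 0.176 0.209]
side 1960 ((0.5555944442749023, 0.23990771174430847), (0.25394025444984436, 0.30415263772010803), 11.08847713470459) 0.14030650620698853
 dark 51 [285. 143.] [0.507 0.305 0.195] [0.503 0.283 0.169] [0.512 0.328 0.209]
 dark 32 [312. 163.] [0.548 0.158 0.193] [0.544 0.15  0.171] [0.557 0.171 0.206]
(403, 148) [0.595 0.349 0.151] [225 222 219]
(381, 175) [0.618 0.181 0.158] [228 224 220]
(364, 168) [0.557 0.169 0.16 ] [117 115 111]
(379, 138) [0.518 0.302 0.185] [46 44 43]
(318, 275) [ 0.647 -0.179  0.002] [137 135 131]
(300, 250) [ 0.579 -0.182  0.078] [103 154 186]
(288, 262) [ 0.581 -0.239  0.077] [62 74 85]
(272, 270) [ 0.562 -0.289  0.072] [62 74 86]
(258, 290) [ 0.578 -0.363  0.07 ] [136 137 127]
(327, 262) [ 0.635 -0.122 -0.   ] [136 134 129]
(308, 287) [ 0.651 -0.231  0.   ] [139 138 134]
(195, 300) [ 0.477 -0.506  0.093] [79 77 77]
(300, 238) [ 0.515 -0.118  0.023] [236  76  71]
(335, 250) [ 0.632 -0.077  0.015] [255 252 248]
```

```bash
python3 - <<'E'
import numpy as np,cv2
z=np.load("s0.npz")
a=z["a"]
x=cv2.resize(a[225:305,235:345],None,fx=5,fy=5,interpolation=cv2.INTER_CUBIC)
y=cv2.resize(a[120:225,320:430],None,fx=5,fy=5,interpolation=cv2.INTER_CUBIC)
o=np.zeros((525,800,3),np.uint8)
x=cv2.resize(x,(400,291));y=cv2.resize(y,(400,382))
o[:291,:400]=x;o[:382,400:]=y
cv2.imwrite("pics/crop.png",o[:400,:,::-1])
E
```

```text
(no output)
```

View pics/crop.png

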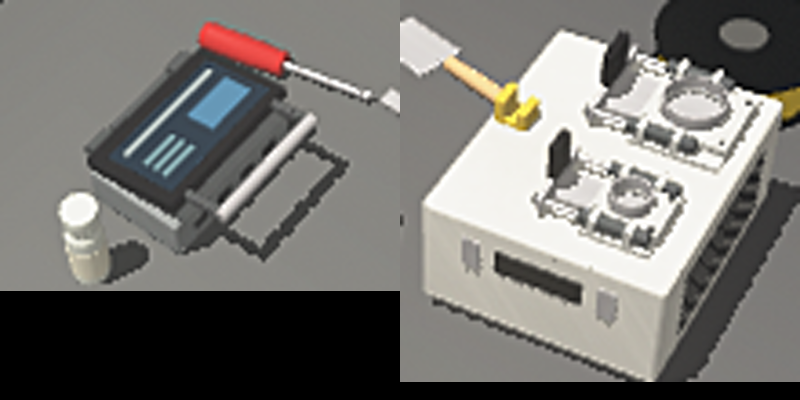

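Crop: in the console panel the bar runs from about (315,118) to (222,215), with the driver at the left and the jar at the right. The extractor's larger gate is the left one, and its tab stands at (0.51,0.304). Next I'll move the wrist camera above the console for the accurate fit.

```bash
python3 - <<'E'
from h import *
z=np.load("s0.npz")
for im,P,nm in((z["a"],z["P"],"scene"),(z["b"],z["Q"],"side")):
    x,y,h=P[...,0],P[...,1],P[...,2]
    m=(h>.055)&(h<.15)&(x>.45)&(x<.75)&(y>-.34)&(y<-.08); p=P[m]
    C=p.mean(0); w=np.linalg.svd(p-C,full_matrices=False)[2][2]; w*=np.sign(w[2])
    for _ in range(4):
        k=p[abs((p-C)@w)<.006]; C=k.mean(0); w=np.linalg.svd(k-C,full_matrices=False)[2][2]; w*=np.sign(w[2])
    print(nm,m.sum(),len(k),"C",C.round(3),"n",w.round(3),"tilt",np.degrees(np.arccos(w[2])).round(1),cv2.minAreaRect(k[:,:2].astype(np.float32)))
    hsv=cv2.cvtColor(im,cv2.COLOR_RGB2HSV)
    mc=(hsv[...,0]>18)&(hsv[...,0]<35)&(hsv[...,1]>120)&(h>.142)&(h<.19)&(x>.3)&(x<.7)
    print("clip",mc.sum(),np.median(P[mc],0).round(3))
q=Rot.from_euler('z',np.pi/2)  # look from above console; camera sits at tool +x
s=r.read_state(); 
down=lambda a: (Rot.from_euler('z',a)*Rot.from_euler('x',np.pi)).as_quat()
for a in(0,np.pi):
  for p in ([.50,-.2,.36],[.55,-.2,.36]): print(a,p,r.solve_ik(p,down(a)))
E
```

```text
scene 1548 1442 C [ 0.573 -0.233  0.074] n [-0.184 -0.012  0.983] tilt 10.6 ((0.5794411897659302, -0.22850333154201508), (0.15497027337551117, 0.15360532701015472), 2.9743242263793945)
clip 96 [0.455 0.218 0.157]
side 1413 1349 C [ 0.565 -0.234  0.072] n [-0.185 -0.012  0.983] tilt 10.7 ((0.5772123336791992, -0.2307116985321045), (0.15482597053050995, 0.15230359137058258), 3.051462411880493)
clip 58 [0.453 0.216 0.158]
0 [0.5, -0.2, 0.36] [-5.22857896e-01  3.10799104e-01  1.28598382e+00 -4.44089210e-16
  1.54480973e+00  1.04793843e+00]
0 [0.55, -0.2, 0.36] [-4.79690525e-01  4.05818776e-01  1.14652047e+00 -4.44089210e-16
  1.58925341e+00  1.09110580e+00]
3.141592653589793 [0.5, -0.2, 0.36] [-0.5228579   0.3107991   1.28598382  0.          1.54480973 -2.09365422]
3.141592653589793 [0.55, -0.2, 0.36] [-0.47969053  0.40581878  1.14652047  0.          1.58925341 -2.05048685]
```

```bash
cat >> h.py <<'E'
down=lambda a: (Rot.from_euler('z',a)*Rot.from_euler('x',np.pi)).as_quat()
E
python3 - <<'E'
from h import *
r.reach([.58,-.23,.30],down(0.05)); command_gripper(.034,20)
im,P=cloud("wrist"); save("w1",im); np.savez("w1.npz",im=im,P=P)
s=r.read_state(); print(s["time_s"],s["eef_pos"],s["grip_width"])
x,y,h=P[...,0],P[...,1],P[...,2]
m=(h>.04)&(h<.15)&(x>.45)&(x<.78)&(y>-.34)&(y<-.08)
p=P[m]; n0=np.array([-.185,-.012,.983]); C0=np.array([.569,-.2335,.073])
k=p[abs((p-C0)@n0)<.01]
for _ in range(5):
    C=k.mean(0); w=np.linalg.svd(k-C,full_matrices=False)[2][2]; w*=np.sign(w[2]); k=p[abs((p-C)@w)<.004]
print("n",w.round(4),C.round(3),len(k)); 
b=p[(p[:,0]>.66)]; print("bar",len(b),np.median(b,0).round(3),b.min(0).round(3),b.max(0).round(3))
E
```

```text
2.55 [ 0.57998877 -0.23000429  0.30000662] 0.03377364564542196
n [-0.1836 -0.0117  0.9829] [ 0.575 -0.23   0.073] 11045
  return _methods._mean(a, axis=axis, dtype=dtype,
  ret = um.true_divide(
Traceback (most recent call last):
ValueError: zero-size array to reduction operation minimum which has no identity
```

View pics/w1.png

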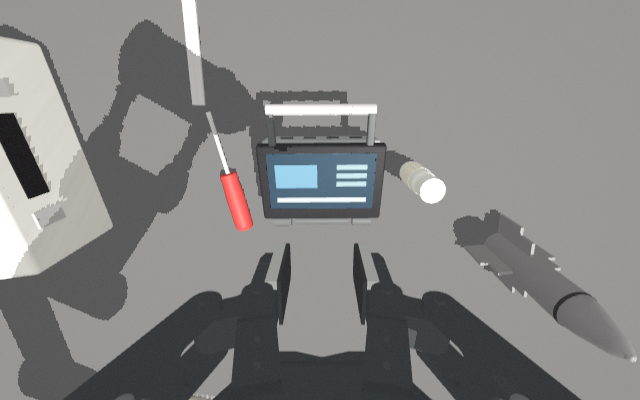

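The wrist view shows the bar at rows 104–114, cols 265–377, the panel between rows 144 and 218, and the driver and jar well clear of the bar. I'll cast the bar and panel edges onto the panel plane.

```bash
python3 - <<'E'
from h import *
z=np.load("w1.npz"); im=z["im"]; P=z["P"]
n=np.array([-.1836,-.0117,.9829]); C=np.array([.575,-.230,.073])
s=r.read_state(); c=optics.camera_model("wrist"); T=np.array(c["tool_from_camera"]); K=np.array(c["K"])
Rw=Rot.from_quat(s["eef_rot"]).as_matrix(); o=Rw@T[:3,3]+np.array(s["eef_pos"])
def cast(uv,C):
    d=np.c_[np.array(uv,float),np.ones(len(uv))]@np.linalg.inv(K).T@T[:3,:3].T@Rw.T
    return o+d*(((C-o)@n)/(d@n))[:,None]
# panel points = on plane; extents
p=P[(P[...,2]>.05)&(P[...,0]<.75)&(P[...,1]>-.34)&(P[...,1]<-.1)]; k=p[abs((p-C)@n)<.004]
rect=cv2.minAreaRect(k[:,:2].astype(np.float32)); print("panel rect",rect)
h=im.min(-1); m=np.zeros(h.shape,bool); m[98:120,260:382]=h[98:120,260:382]>150
v,u=np.nonzero(m); print("bar px",len(u),u.min(),u.max(),v.min(),v.max(), "depth pts",np.nanmedian(P[m],0).round(3))
bp=cast(np.c_[u,v],C-.007*n); r2=cv2.minAreaRect(bp[:,:2].astype(np.float32)); print("bar",bp.mean(0).round(4),r2)
for uv in ((264,218),(380,218),(258,144),(386,144)): print(uv,cast([uv],C).round(4))
E
```

```text
panel rect ((0.5783512592315674, -0.22966520488262177), (0.1536756157875061, 0.1500512957572937), 3.079102039337158)
bar px 2084 263 381 98 119 depth pts [ 0.649 -0.233  0.085]
bar [ 0.6487 -0.2321  0.0796] ((0.6492246389389038, -0.2280132919549942), (0.0221180971711874, 0.12923471629619598), 2.893744468688965)
(264, 218) [[ 0.5089 -0.1591  0.0615]]
(380, 218) [[ 0.5164 -0.3093  0.0611]]
(258, 144) [[ 0.6073 -0.1569  0.0799]]
(386, 144) [[ 0.6145 -0.3015  0.0795]]
```

```bash
cat >> h.py <<'E'
yaw=np.radians(3.1); EX=np.array([np.cos(yaw),np.sin(yaw),0]); EZ=np.array([0,0,1.]); H=np.array([.5067,-.2365,.053])
def bar(th): return H+.145*(np.cos(th)*EX+np.sin(th)*EZ)
def pose(th,phi,sg,back=0.):
    a=th+phi; u=np.cos(a)*EX+np.sin(a)*EZ; n=-np.sin(a)*EX+np.cos(a)*EZ
    y=sg*u; z=-n; R=np.c_[np.cross(y,z),y,z]
    return bar(th)+n*(.006+back), Rot.from_matrix(R).as_quat()
E
python3 - <<'E'
from h import *
print(r.read_state()["joint_positions"])
for sg in(1,-1):
  for ph in(0,-15,-30):
    print(sg,ph)
    for d,b in((10.6,.08),(10.6,0),(25,0),(42,0),(60,0),(60,.09)):
        j=r.solve_ik(*pose(np.radians(d),np.radians(ph),sg,b)); print(d,b,None if j is None else np.round(j,2))
E
```

```text
[-5.00293575e-01  5.04617982e-01  1.14834961e+00 -1.57664525e-05
  1.48862857e+00  1.02049085e+00]
1 0
10.6 0.08 [-0.5   0.61  1.36  0.11  1.02 -0.61]
10.6 0 [-0.49  0.72  1.4   0.12  0.87 -0.62]
25 0 [-0.57  0.59  1.61  0.44  0.62 -0.94]
42 0 [-0.68  0.49  1.86  1.19  0.51 -1.74]
60 0 [-0.84  0.48  2.09  1.85  0.78 -2.5 ]
60 0.09 [-1.01  0.31  2.2   1.63  0.86 -2.39]
1 -15
10.6 0.08 [-0.43  0.77  1.04 -0.04  1.4  -0.48]
10.6 0 [-0.43  0.83  1.14 -0.04  1.24 -0.48]
25 0 [-0.5   0.66  1.39  0.11  0.94 -0.61]
42 0 [-0.6   0.5   1.67  0.48  0.64 -1.  ]
60 0 [-0.75  0.41  1.94  1.27  0.56 -1.86]
60 0.09 [-0.87  0.22  1.99  1.07  0.7  -1.71]
1 -30
10.6 0.08 [-0.37  0.99  0.63 -0.14  1.83 -0.44]
10.6 0 [-0.39  0.99  0.85 -0.14  1.61 -0.43]
25 0 [-0.44  0.78  1.14 -0.04  1.3  -0.48]
42 0 [-0.53  0.58  1.45  0.14  0.94 -0.66]
60 0 [-0.66  0.41  1.76  0.58  0.64 -1.13]
60 0.09 [-0.73  0.25  1.75  0.51  0.82 -1.07]
-1 0
10.6 0.08 [-0.5   0.61  1.36  0.11  1.02  2.53]
10.6 0 [-0.49  0.72  1.4   0.12  0.87  2.52]
25 0 [-0.57  0.59  1.61  0.44  0.62  2.2 ]
42 0 [-0.68  0.49  1.86  1.19  0.51  1.4 ]
60 0 [-0.84  0.48  2.09  1.85  0.78  0.64]
60 0.09 [-1.01  0.31  2.2   1.63  0.86  0.75]
-1 -15
10.6 0.08 [-0.43  0.77  1.04 -0.04  1.4   2.66]
10.6 0 [-0.43  0.83  1.14 -0.04  1.24  2.67]
25 0 [-0.5   0.66  1.39  0.11  0.94  2.53]
42 0 [-0.6   0.5   1.67  0.48  0.64  2.14]
60 0 [-0.75  0.41  1.94  1.27  0.56  1.28]
60 0.09 [-0.87  0.22  1.99  1.07  0.7   1.43]
-1 -30
10.6 0.08 [-0.37  0.99  0.63 -0.14  1.83  2.7 ]
10.6 0 [-0.39  0.99  0.85 -0.14  1.61  2.71]
25 0 [-0.44  0.78  1.14 -0.04  1.3   2.66]
42 0 [-0.53  0.58  1.45  0.14  0.94  2.49]
60 0 [-0.66  0.41  1.76  0.58  0.64  2.01]
60 0.09 [-0.73  0.25  1.75  0.51  0.82  2.07]
```

```bash
python3 - <<'E'
from h import *
ph=np.radians(-15); t0=np.radians(10.6)
command_gripper(.028,30)
r.reach(*pose(t0,ph,1,.09))
print("hit",r.move_straight(*pose(t0,ph,1,0),speed=.1,max_force=8))
command_gripper(0,30)
s=r.read_state(); print(s["time_s"],s["grip_width"],np.round(s["contact_force"],1))
if .009<s["grip_width"]<.015:
    for d in(16,22,28,34,40,46,52,56,60):
        r.move_straight(*pose(np.radians(d),ph,1),speed=.08)
        s=r.read_state(); print(d,round(s["time_s"],2),round(s["grip_width"],4),np.round(s["contact_force"],1))
im,P=cloud("scene"); save("s1",im); np.savez("s1.npz",im=im,P=P)
E
```

```text
hit False
5.4583 0.010637348619934322 [ 0.6 -0.7  2.1]
16 5.78 0.0113 [ 0.3 -0.8  1.8]
22 6.12 0.011 [ 2.  -0.8  2.7]
28 6.47 0.0108 [ 1.9 -1.1  2.6]
34 6.81 0.0108 [ 1.9 -1.7  2.7]
40 7.15 0.011 [ 1.1 -1.7  3.5]
46 7.49 0.0107 [ 0.5 -3.   3.7]
52 7.88 0.0112 [ 0.8 -2.7  2.8]
56 8.19 0.0108 [-0.4 -4.9  3.5]
60 8.52 0.0109 [ 0.4 -5.7  3.1]
```

View pics/s1.png

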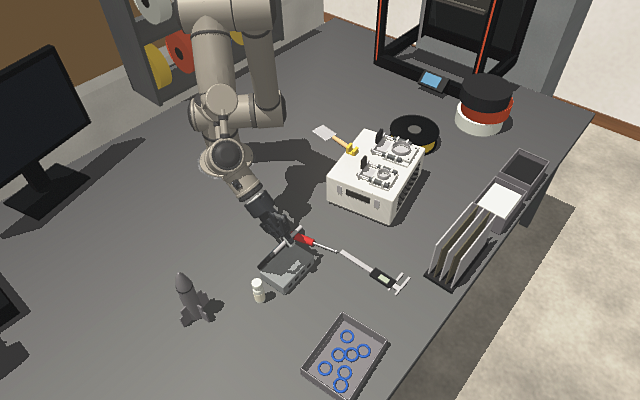

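The view shows the display raised with the gripper still on the bar, and the driver, jar and rocket unmoved. I'll release, back off along the panel's normal and measure the panel's angle.

```bash
python3 - <<'E'
from h import *
ph=np.radians(-15); t=np.radians(60)
command_gripper(.03); s=r.read_state(); print(s["grip_width"],np.round(s["contact_force"],1))
print(r.move_straight(*pose(t,ph,1,.13),speed=.12,max_force=10))
def fit(P,nm):
    x,y,h=P[...,0],P[...,1],P[...,2]
    p=P[(h>.07)&(h<.20)&(x>.47)&(x<.66)&(y>-.33)&(y<-.13)]
    # only panel region in local coords
    lx=(p-H)@EX; lz=(p-H)@EZ; rr=np.hypot(lx,lz); k=p[(rr>.02)&(rr<.104)&(lx>0)&(lx<.08)]
    if len(k)<100: print(nm,len(k)); return
    C=np.median(k,0); a=np.median(np.arctan2((k-H)@EZ,(k-H)@EX)); w=-np.sin(a)*EX+np.cos(a)*EZ
    for _ in range(8):
        q=k[abs((k-C)@w)<.006]; C=q.mean(0); w=np.linalg.svd(q-C,full_matrices=False)[2][2]; w*=np.sign(w[2])
    print(nm,len(k),len(q),"angle",np.degrees(np.arctan2(-w@EX,w[2])).round(1),w.round(3))
for n in("wrist","scene","side"):
    im,P=cloud(n); np.savez("f_"+n,im=im,P=P); save("f_"+n,im); fit(P,n)
print(r.read_state()["time_s"])
E
```

```text
0.02978154148502766 [ 0.5  0.5 -0.5]
False
wrist 12158 12155 angle 60.4 [-0.868 -0.048  0.494]
scene 96
side 847 825 angle 60.2 [-0.866 -0.054  0.497]
10.275
```

View pics/f_wrist.png

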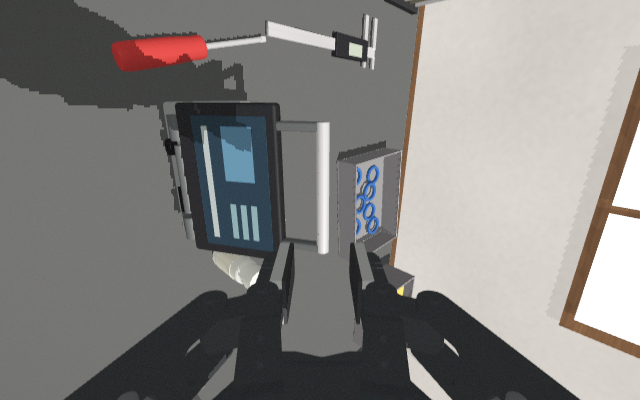

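Panel measured at 60.4° (wrist) and 60.2° (side), with the bar free. Next is a close look at the wide tab.

```bash
python3 - <<'E'
from h import *
s=r.read_state(); p=np.array(s["eef_pos"]); r.move_straight(p+[-.05,0,.12],speed=.25)
yw=np.radians(11.1)
for a in(yw+np.pi/2,yw-np.pi/2): print(np.round(r.solve_ik([.51,.304,.34],down(a)),2))
a=yw-np.pi/2
r.reach([.51,.304,.34],down(a))
command_gripper(.036,40)
im,P=cloud("wrist"); save("w2",im); np.savez("w2",im=im,P=P)
ex=np.array([np.cos(yw),np.sin(yw),0]); ey=np.array([-np.sin(yw),np.cos(yw),0])
h=P[...,2]
m=(h>.195)&(h<.215)&(im.max(-1)<90)&(abs(P[...,0]-.51)<.06)&(abs(P[...,1]-.304)<.06)
print(m.sum(),np.median(P[m],0).round(4),cv2.minAreaRect(P[m][:,:2].astype(np.float32)))
mt=(abs(h-.14)<.004)&(im.min(-1)>150); print("top",mt.sum(),np.median(P[mt],0).round(3),cv2.minAreaRect(P[mt][:,:2].astype(np.float32)))
s=r.read_state(); print(s["time_s"],s["eef_pos"],s["grip_width"],s["contact_force"])
E
```

```text
[ 0.41  0.43  1.16 -0.    1.55  0.21]
[ 0.41  0.43  1.16  0.    1.55 -2.93]
612 [0.5112 0.3076 0.2054] ((0.5114096403121948, 0.30945730209350586), (0.011909205466508865, 0.04323729872703552), 11.144807815551758)
top 28804 [0.513 0.234 0.14 ] ((0.5509305596351624, 0.26622915267944336), (0.24767832458019257, 0.2474672496318817), 11.274250030517578)
13.2083 [0.51028929 0.30331965 0.34016458] 0.0355909633196552 [0.77491011 0.4291553  0.26618265]
```

View pics/w2.png

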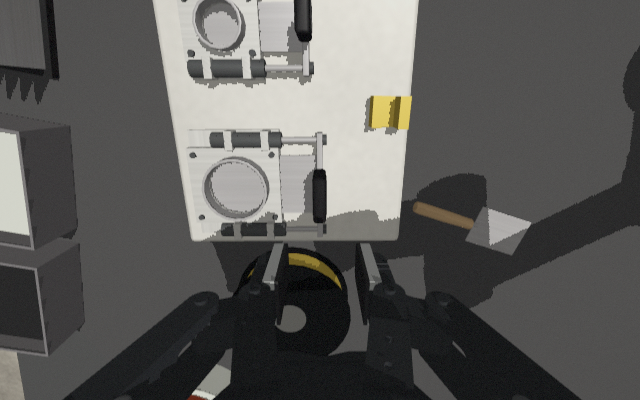

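The wrist view shows the wide tab at (320,197), shut, beside the 60 mm collar, and the yellow clip at (390,112), clear of its path. The measured rect is 11.9 × 43.2 mm, which matches the tab. I'll grip it and pull 32 mm.

```bash
python3 - <<'E'
from h import *
yw=np.radians(11.15); q=down(yw+np.pi/2); ex=np.array([np.cos(yw),np.sin(yw),0])
tab=np.array([.5114,.3085,.197])
r.reach(tab+[0,0,.10],q)
print("hit",r.move_straight(tab,speed=.1,max_force=6))
def st(n):
    s=r.read_state(); print(n,round(s["time_s"],2),np.round(s["eef_pos"],4),round(s["grip_width"],4),np.round(s["contact_force"],1), "along",round((s["eef_pos"]-tab)@ex,4))
st("at"); command_gripper(0,60); st("closed")
r.move_straight(tab-.032*ex,speed=.03); r.hold(.5); st("half")
im,P=cloud("scene"); save("s2",im); np.savez("s2",im=im,P=P)
im,P=cloud("side"); np.savez("s2b",im=im,P=P)
im2,P=cloud("wrist"); np.savez("w3",im=im2,P=P); save("w3",im2)
E
```

```text
hit False
at 17.01 [0.5117 0.3087 0.1977] 0.036 [-0.2 -0.3  0.3] along 0.0004
closed 17.34 [0.5116 0.3086 0.1978] 0.0113 [-0.5 -0.4  3.6] along 0.0002
half 19.06 [0.4815 0.3026 0.1978] 0.0113 [6.3 1.4 4.1] along -0.0305
```

View pics/w3.png

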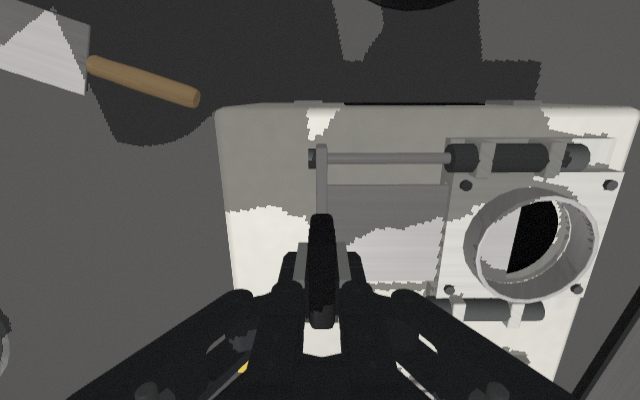

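View pics/s2.png

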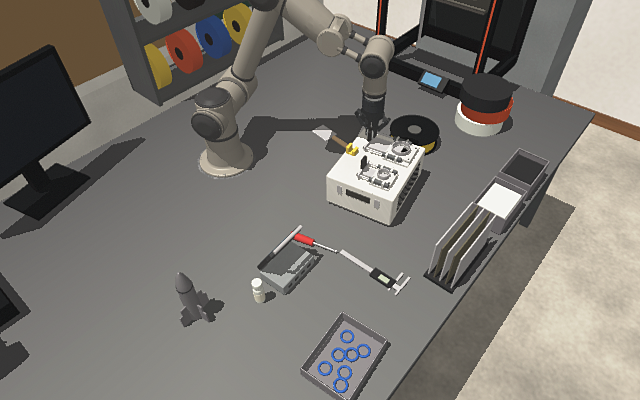

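The wrist view shows the blade edge crossing near the middle of the bore (about col 520), with the tab at (320,270) held between the pads. In the scene view the narrow gate, clip and other things are in place. The arm gives 1.3 mm under the spring load, so I'll correct for that and check the tab itself.

```bash
python3 - <<'E'
from h import *
yw=np.radians(11.15); q=down(yw+np.pi/2); ex=np.array([np.cos(yw),np.sin(yw),0]); ey=np.array([-ex[1],ex[0],0])
tab=np.array([.5114,.3085,.197])
r.move_straight(tab-.0334*ex,q,speed=.03); r.hold(.5)
s=r.read_state(); e=np.array(s["eef_pos"]); print(s["time_s"],"tcp",(e-tab)@ex,s["grip_width"],np.round(s["contact_force"],1))
for n in("wrist","scene"):
    im,P=cloud(n); h=P[...,2]; d=P-tab; l=d@ex; w=d@ey
    m=(abs(h-.206)<.004)&(abs(l+.032)<.014)&(abs(w)<.03)&(im.max(-1)<60)
    print(n,m.sum(),"tab top along",np.percentile(l[m],[1,50,99]).round(4),"w",np.percentile(w[m],[1,99]).round(4),"mid",np.percentile(l[m],[1,99]).mean().round(4))
# narrow tab & clip & display now vs start
z=np.load("s0.npz")
for lab,I,Q in(("t0",z["a"],z["P"]),("now",im,P)):
    m=(Q[...,2]>.165)&(Q[...,2]<.21)&(I.max(-1)<70)&(np.hypot(Q[...,0]-.555,Q[...,1]-.16)<.03)
    hs=cv2.cvtColor(I,cv2.COLOR_RGB2HSV); c=(hs[...,0]>18)&(hs[...,0]<35)&(hs[...,1]>120)&(Q[...,2]>.142)&(Q[...,2]<.19)&(Q[...,0]>.3)&(Q[...,0]<.7)
    print(lab,"narrow tab",np.median(Q[m],0).round(3),"clip",np.median(Q[c],0).round(3))
E
```

```text
19.9583 tcp -0.031846154092315414 0.011396286970149367 [7.  1.6 3.3]
wrist 2563 tab top along [-0.0394 -0.0326 -0.0254] w [-0.0176  0.0241] mid -0.0324
scene 14 tab top along [-0.0392 -0.0327 -0.0256] w [-0.0185  0.0054] mid -0.0324
t0 narrow tab [0.558 0.159 0.195] clip [0.455 0.218 0.157]
now narrow tab [0.557 0.16  0.195] clip [0.455 0.219 0.156]
```

The arm reading and the tab measurement agree on an opening of about 32 mm, and the narrow tab and clip have not moved. Handing in.

```bash
python3 - <<'E'
from h import *
r.hold(.5); s=r.read_state(); print(s["time_s"],s["eef_pos"],s["grip_width"]); r.finish_job()
E
```

```text
20.5583 [0.48011155 0.30234762 0.1977342 ] 0.010973640311818793
the job is handed in; nothing more can be done
```

I lifted the display by its grab bar and let go. Then I pulled the wide gate's tab to half travel and handed the job in at 20.6 s, with the gripper still holding it.

- **Display:** after release it measured 60.4° in the wrist view and 60.2° in the side view. The scene camera saw too little of the panel for a third reading.
- **Wide gate:** the arm first fell about 1.3 mm short under the spring load, so I pulled a little further. The final opening reads 31.8 to 32.0 mm from the arm and about 32.4 mm from the cameras, against a target of 32 mm. The grip was steady at about 11 mm on the 12 mm tab, and the spring pull of about 7 N is as expected.
- **Other things:** the narrow gate's tab and the clip are within 1 mm of where they started. The driver, jar, rocket, caliper, spool and scraper looked unmoved in the last pictures, but I did not measure them.

No check failed.

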